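# Load the eyelet template under the jig's spring clip

### The job

Load the brass eyelet template into the marking jig without picking anything up: with one fingertip press the blue bar of the spring clip fully down and hold it there, so that its red-tipped jaw stands open, and with the other fingertip gently push the template along its channel, beneath the jaw, until it is fully home against the end stop. Only when it is home let the bar up so that the jaw comes down on the template, then move clear. Keep the template flat on the bed, do not lift or tip it, and leave the tools and other things around the jig where they are.

Things in the scene. Friction and masses are not known exactly. Their poses are not given: they have to be found in the camera images.
- jig: Dark green jig fixed to the table, base 215 (x) by 140 (y) by 16 mm high, spanning x -150 to +65, y -41 to +99 mm. Origin at table level under the channel's centre line, 45 mm before the end stop's face. x points along the channel, the way the template is pushed; z up. The clip's shaft runs along x at y +43, 14 mm above the bed, in bearing blocks 20 mm high at x -140 and +40.
- stop (a point): Foot of the end stop's face, mid-channel, on the bed (jig x +45, y 0, z 16 mm). Stop: aluminium bar across the channel, 14 mm high. Channel: grey bed 16 mm above the table, 51 mm wide (jig y -25.5 to +25.5), between aluminium rails 7 mm wide, 8 mm high above the bed, jig x -110 to +55, open at its -x end.
- clip (a joint): Spring clip's angle, rad: 0 released and empty, about 0.12 with the jaw resting on the template, 0.35 with the blue bar fully down (hard stop). A spring returns it: at the middle of the bar about 2 N starts it and 5 N holds it fully down. It rocks only about its shaft and the bar is slick nylon (friction about 0.2), so a fingertip may slide along it while holding it down.
- clip_bar (a point): Middle of the blue press bar's top face (moves with it). Face 132 mm long (jig x -137 to -5), 32 mm wide, on the jig's +y side. Fully down it lies level, 6 mm above the bed (22 mm above the table), over jig y +57 to +89. Released it slopes up away from the channel: middle about 17 mm, outer edge about 22 mm above the bed.
- clip_jaw (a point): Lowest line of the clip's red rounded jaw tip, at mid-length (moves with the clip). The tip spans jig x +5 to +30, y -5 to +7, on a steel arm across the channel. Released and empty it is 1 mm above the bed, and its upright end face blocks the 6 mm thick template; with the bar fully down it is about 15 mm above the bed.
- template: Loose brass plate 60 (x) by 46 (y) by 6 mm, 120 g, lying in the channel, x axis towards the stop; origin at the centre of its underside. Its rear edge has a turned-up lip, 4 mm thick, full width, top 22 mm above the underside; push its rear face at x = -30 mm. Starts with its origin at jig x -80 to -40, short of the jaw; fully home at jig x +15, the jaw on its front half.
- hammer: Hammer lying on the table; leave alone. Origin under its middle.
- screwdriver: Red-handled screwdriver lying on the table; leave alone.
- punch: Blue square punch with a steel point, about 105 mm long, 14 mm high, lying on the table beside the jig on its -y side; leave alone.
- tin: Round tin with a yellow label, 60 mm across, 45 mm high, standing beyond the end stop; leave alone.
- last: Green plastic shoe last, about 180 mm long, 75 mm high; leave alone.
- eyelets: Orange two-part eyelet tray 110 by 80 by 40 mm; leave alone.
- weight: Dark steel setting weight with a knob, 52 mm across, 52 mm high, standing on the table beside the jig on its +y side; leave alone.

How it is judged:
By the outcome, as a careful person would: the job done as asked, in the order asked, and still so for the second after the job is handed in, with the robot touching nothing.
It also fails if it takes over 45 s, if anything falls off the work surface, if the arm or the gripper's body presses on something with over 40 N, if the wrist force passes 120 N, or if a joint passes its speed limit or range.

### The arm

A 6-joint arm with a two-finger parallel gripper is mounted at the origin on the work surface. World frame = base frame: x ahead of the robot, y to its left, z up, the work surface at z = 0. Lengths are in m, angles in degrees, forces in N, time in s.
With the tool pointing down it reaches from about 0.25 to 0.725 m from the base axis. Payload 9.7 kg.
Tool frame: the origin (TCP) lies at the very end of the fingers, on their centre line; the grasp point (between the pads) lies 19 mm behind it; z points along the fingers, y is the line along which they close (so a half turn about z gives the same grasp; the last joint's range is limited). The gripper opens to 85 mm and grips with 20 to 120 N. Pads are 22 mm wide; open, the fingers measure 114 mm over their backs; the gripper's body (76 mm by 85 mm) begins 54 mm behind the grasp point. The pads swing forward as they close: fully open they stand 13 mm farther back than shut.
Start: joints at [68.01, 4.979, 10.078, 95.1, 0, 90], TCP at [0.206, 0.51, 0.231] pointing down, gripper open.
Joint ranges: [-179.16, 179.16], [-48.56, 103.87], [-65.8, 70.77], [-126.05, 130.52], [-82.76, 87.17], [-180, 180]. Speed limits (degrees/s): [127.2, 127.2, 147.25, 180, 180, 180].

### API

Orientations are given as [roll, pitch, yaw] about the fixed x, y, z axes, in that order (R = Rz(yaw) Ry(pitch) Rx(roll)).
In Python, from workcell import telemetry, optics, workorder gives the robot as it stands.
- The arm moves only by the shell command python3 -m handwheel 'ROWS' [FORCE]. ROWS is JSON, a list of rows, each an object of numbers: "tx", "ty", "tz": the shift along the tool's x, y, z in m; "ax", "ay", "az": the turn, a rotation vector about the tool's x, y, z in degrees; "jaw": the gripper command: -1 is shut, 1 is fully open, values between are in proportion. A call has exactly 10 rows; each row shifts and turns the commanded pose from where the row before left it, along the tool's axes as they then stand; what a row does not reach is not made up. A row lasts 1/8 s, in which the tool goes at most 62.5 mm and 10.7 degrees, less where a joint would pass 70% of its speed; a pose out of reach is approached as far as the arm can. A call is refused whole if a number of a shift passes 0.0625 or a number of a turn 10.7, either way. A call with a gripper value outside its range is refused whole. The fingers move at their own pace and stop on an object; FORCE is the grip in N (left out, the last holds). Time passes only in rows, so rows that do not move let the fingers close, or fill a call up. It gives the time, the measured TCP pose, the force, the opening and the grip force at its end, in the units of the state.
- telemetry.get_obs(): the state, without advancing time (a new reading comes with each control period).
- optics.camera(name): name is "scene" or "top" or "wrist"; returns a dict with "color" (420x560x3 uint8, red, green, blue), "K" (3x3 intrinsics, pixels), "extrinsics" (4x4, takes a point from camera to world coordinates); the wrist camera has in their place "mount" (4x4, takes a point from camera to tool coordinates, whose origin is the TCP and whose axes are the flange's). Camera axes: x right, y down, z forward; pixel columns grow to the right and rows downward; lengths in m; the calibration is good to about 2 mm. The wrist camera is an equidistant fisheye: a pixel r from the principal point sees the ray r / f radians off the axis. A picture is of the moment at which its call begins: read the wrist's pose just before it. There is no depth.
- workorder.job_done(): hands the job in; it is judged then, once.
The state is a dict: "time": time; "q": joint angles; "qd": joint speeds; "joint_efforts": joint torques, N m; "ee_pos": TCP position; "tcp_rot": TCP orientation; "wrist_force": force on the tool from outside, world axes, zero at the start; "torque": the same for the moment, N m; "opening": finger opening in m; "grasp_force": force on a finger pad.
Only numpy, scipy, OpenCV 4.12 (cv2) and the standard library are available. Lean on these libraries where they do the work, as an engineer would, in place of code of your own. Each camera call takes 0.05 s, during which the arm holds its last target. There are 200 camera calls.

## Working session

There is one attempt and no reset: what is moved stays moved. The work goes in short steps, Python scripts to look and compute and a shell command to move; the robot and the scene stay as the last step left them, time stands still between calls to the robot, and variables do not carry over. Pictures are saved under pics/ and viewed, at most 12 in all, crops included, and the job is handed in when it is done.

```bash
mkdir -p pics; python3 - <<'E'
from workcell import telemetry, optics
import cv2
print(telemetry.get_obs())
for n in("top","scene"):
    c=optics.camera(n); cv2.imwrite(f"pics/{n}0.png",c["color"][:,:,::-1]); print(n,c["K"],c["extrinsics"])
E
```

```text
{'time': 0.0, 'q': array([6.80094923e+01, 5.01198185e+00, 1.00337075e+01, 9.50972258e+01,
       1.98000494e-04, 9.00010292e+01]), 'qd': array([-0.05655977, -0.03883234,  0.01843064, -0.0820143 , -0.002947  ,
       -0.01488632]), 'joint_efforts': array([-1.98580470e-03, -5.20403767e+01,  4.64796031e+01,  1.67921913e-02,
       -2.01810935e-04, -3.41937465e-06]), 'ee_pos': array([0.20586757, 0.5097859 , 0.2305679 ]), 'tcp_rot': array([-1.79924500e+02, -1.96644074e-04,  1.58008463e+02]), 'wrist_force': array([0.17298498, 0.17497559, 0.55447062]), 'torque': array([-0.01176666,  0.00125736, -0.01133334]), 'grasp_force': 0.0, 'opening': 0.08554856785892787}
top [[415.77931821   0.         281.39403557]
 [  0.         415.77931821 211.29747283]
 [  0.           0.           1.        ]] [[-1.35561560e-02 -9.84438378e-01  1.75206477e-01  3.64012853e-01]
 [-9.99907651e-01  1.35145507e-02 -1.43066436e-03  2.23103089e-02]
 [-9.59435912e-04 -1.75209691e-01 -9.84530672e-01  1.22165308e+00]
 [ 0.00000000e+00  0.00000000e+00  0.00000000e+00  1.00000000e+00]]
scene [[384.85473235   0.         283.04059255]
 [  0.         384.85473235 206.60249516]
 [  0.           0.           1.        ]] [[-0.76787042  0.53150131 -0.35760504  0.94662172]
 [ 0.64047868  0.64805952 -0.41207514  0.49016719]
 [ 0.01273088 -0.54545872 -0.838041    0.98507228]
 [ 0.          0.          0.          1.        ]]
```

View pics/top0.png

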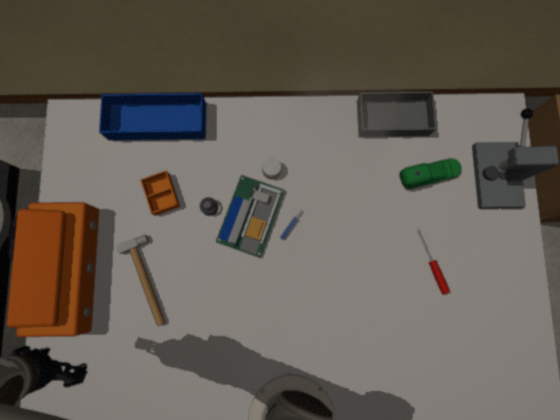

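View pics/scene0.png

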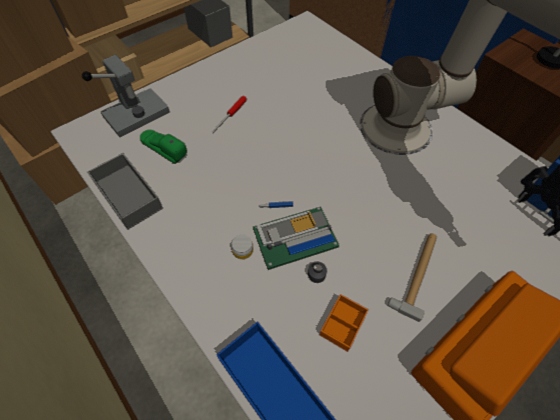

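The top view shows the jig around (250,215), with its stop end up-right near the tin (272,168). The bar is on its left side near the weight (208,206), and the orange-yellow template is at (256,228). The scene view agrees. Next I'll measure the jig pose and the template.

```bash
cat > h.py <<'E'
import numpy as np, cv2
from scipy.spatial.transform import Rotation as R
def cast(c,px,z):
    px=np.atleast_2d(px).astype(float); K=c["K"]; E=c["extrinsics"]
    d=np.c_[(px[:,0]-K[0,2])/K[0,0],(px[:,1]-K[1,2])/K[1,1],np.ones(len(px))]@E[:3,:3].T
    o=E[:3,3]; return o+d*((z-o[2])/d[:,2])[:,None]
def mask(im,lo,hi):
    return cv2.inRange(cv2.cvtColor(im,cv2.COLOR_RGB2HSV),lo,hi)
E
python3 - <<'E'
from h import *; from workcell import optics
c=optics.camera("top"); im=c["color"]
roi=np.zeros(im.shape[:2],np.uint8); roi[165:265,205:300]=255
g=mask(im,(45,80,20),(95,255,160))&roi
p=cv2.findNonZero(g)[:,0]; print(len(p))
w=cast(c,p,0.016)[:,:2]; r=cv2.minAreaRect((w*1000).astype(np.float32)); print("jig",r,cv2.boxPoints(r))
for n,lo,hi in(("brass",(10,120,90),(30,255,255)),("blue",(105,120,50),(125,255,255))):
    m=mask(im,lo,hi)&roi; k,l,s,ce=cv2.connectedComponentsWithStats(m)
    for i in range(1,k):
        if s[i,4]>15:
            q=cast(c,cv2.findNonZero((l==i).astype(np.uint8))[:,0],0.022)[:,:2]*1000; print(n,s[i,4],cv2.minAreaRect(q.astype(np.float32)),ce[i])
cv2.imwrite("pics/crop.png",cv2.resize(im[150:275,190:310],None,fx=5,fy=5,interpolation=2)[:,:,::-1])
E
```

```text
440
jig ((568.0245361328125, 112.50374603271484), (133.9504852294922, 208.07748413085938), 69.73908233642578) [[447.22992   85.700745]
 [642.4327    13.64439 ]
 [688.81915  139.30675 ]
 [493.6164   211.3631  ]]
brass 307 ((528.8798828125, 97.04469299316406), (45.06058883666992, 57.643611907958984), 70.10428619384766) [255.30944625 228.18566775]
blue 398 ((560.5311279296875, 169.05311584472656), (26.00445556640625, 131.77345275878906), 69.58871459960938) [230.5678392  217.94723618]
```

View pics/crop.png

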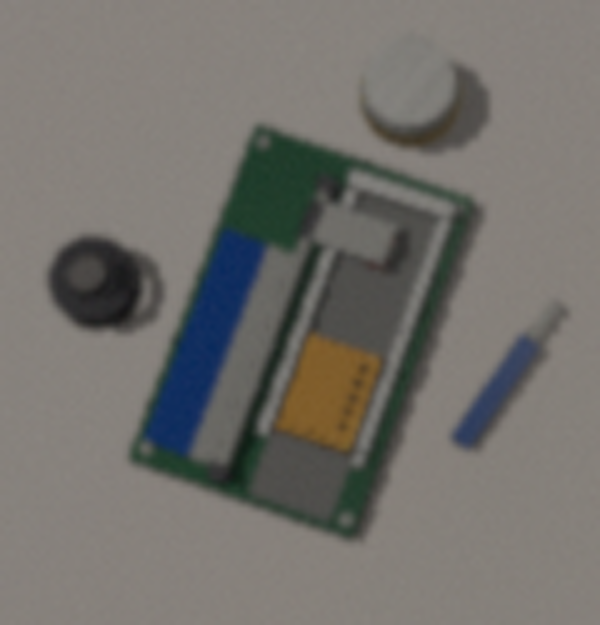

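Jig pose: yaw -20.3°, origin at about (0.598, 0.0705). The template is at jig x≈-74, y≈+1, and its 58×45 size matches the spec. The bar is 132 mm long, which also matches. I'll go above the point jig (-123, 39).

```bash
python3 -m handwheel '[{"tx":-0.04,"ty":-0.024,"az":-0.2,"jaw":0.41},{"tx":-0.04,"ty":-0.024,"az":-0.2,"jaw":0.41},{"tx":-0.04,"ty":-0.024,"az":-0.2,"jaw":0.41},{"tx":-0.04,"ty":-0.024,"az":-0.2,"jaw":0.41},{"tx":-0.04,"ty":-0.024,"az":-0.2,"jaw":0.41},{"tx":-0.04,"ty":-0.024,"az":-0.2,"jaw":0.41},{"tx":-0.04,"ty":-0.024,"az":-0.2,"jaw":0.41},{"tx":-0.04,"ty":-0.024,"az":-0.2,"jaw":0.41},{"tx":-0.04,"ty":-0.024,"tz":0.02,"jaw":0.41},{"tx":-0.037,"ty":-0.021,"tz":0.02,"jaw":0.41}]' 20
python3 - <<'E'
from workcell import telemetry, optics
import cv2
s=telemetry.get_obs();print(s["ee_pos"],s["tcp_rot"],s["opening"],s["wrist_force"])
c=optics.camera("wrist"); cv2.imwrite("pics/w1.png",c["color"][:,:,::-1]); print(c["K"],c["mount"])
E
```

```text
[0.20588362 0.50983338 0.23071819] [-1.79939726e+02  9.10344923e-05  1.58009926e+02] 0.08554133105561647 [ 0.09400267  0.24433384 -0.1035243 ]
[[325.1922621    0.         280.13018372]
 [  0.         325.1922621  205.45796228]
 [  0.           0.           1.        ]] [[ 2.47099742e-04 -9.60328366e-01 -2.78871600e-01  7.08538339e-02]
 [ 9.99999616e-01  2.79353175e-06  8.76449731e-04 -1.15351792e-03]
 [-8.40900501e-04 -2.78871710e-01  9.60327997e-01 -1.42259712e-01]
 [ 0.00000000e+00  0.00000000e+00  0.00000000e+00  1.00000000e+00]]$[0]: bad value
```

View pics/w1.png

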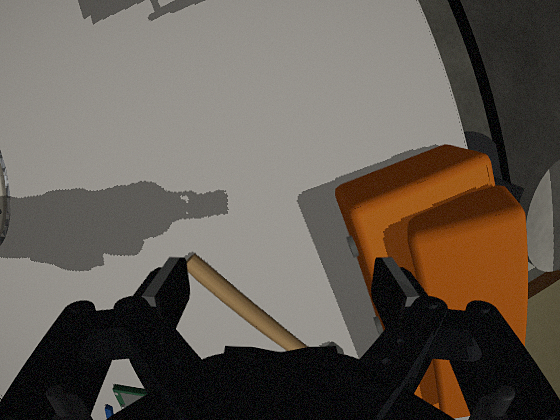

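The call was refused with "bad value", so nothing moved. I'll give every key in each row.

```bash
python3 -m handwheel '[{"tx":-0.04,"ty":-0.024,"tz":0,"ax":0,"ay":0,"az":0,"jaw":0.41},{"tx":-0.04,"ty":-0.024,"tz":0,"ax":0,"ay":0,"az":0,"jaw":0.41},{"tx":-0.04,"ty":-0.024,"tz":0,"ax":0,"ay":0,"az":0,"jaw":0.41},{"tx":-0.04,"ty":-0.024,"tz":0,"ax":0,"ay":0,"az":0,"jaw":0.41},{"tx":-0.04,"ty":-0.024,"tz":0,"ax":0,"ay":0,"az":0,"jaw":0.41},{"tx":-0.04,"ty":-0.024,"tz":0,"ax":0,"ay":0,"az":0,"jaw":0.41},{"tx":-0.04,"ty":-0.024,"tz":0,"ax":0,"ay":0,"az":0,"jaw":0.41},{"tx":-0.04,"ty":-0.024,"tz":0,"ax":0,"ay":0,"az":0,"jaw":0.41},{"tx":-0.04,"ty":-0.024,"tz":0,"ax":0,"ay":0,"az":0,"jaw":0.41},{"tx":-0.037,"ty":-0.021,"tz":0,"ax":0,"ay":0,"az":0,"jaw":0.41}]' 20; python3 -c "
from workcell import telemetry as t
print(t.get_obs()['q'])"
```

```text
time: 1.45
ee_pos: [0.4861, 0.1401, 0.2312]
tcp_rot: [180.0, 0.0, 158.0]
wrist_force: [0.4, 1.0, 1.1]
opening: 0.06
grasp_force: 0.0
[ 1.60767781e+01 -1.08455421e+00  3.84043106e+00  9.49214218e+01
 -1.23049851e-03  3.80881216e+01]
```

```bash
python3 -m handwheel '[{"tx":0,"ty":0,"tz":0,"ax":0,"ay":0,"az":-10.6,"jaw":0.41},{"tx":0,"ty":0,"tz":0,"ax":0,"ay":0,"az":-10.6,"jaw":0.41},{"tx":0,"ty":0,"tz":0,"ax":0,"ay":0,"az":-10.6,"jaw":0.41},{"tx":0,"ty":0,"tz":0,"ax":0,"ay":0,"az":-10.6,"jaw":0.41},{"tx":0,"ty":0,"tz":0,"ax":0,"ay":0,"az":-10.6,"jaw":0.41},{"tx":0,"ty":0,"tz":0,"ax":0,"ay":0,"az":-10.6,"jaw":0.41},{"tx":0,"ty":0,"tz":0,"ax":0,"ay":0,"az":-10.6,"jaw":0.41},{"tx":0,"ty":0,"tz":0,"ax":0,"ay":0,"az":-10.6,"jaw":0.41},{"tx":0,"ty":0,"tz":0,"ax":0,"ay":0,"az":-10.6,"jaw":0.41},{"tx":0,"ty":0,"tz":0,"ax":0,"ay":0,"az":-10.6,"jaw":0.41}]'
python3 -m handwheel '[{"tx":0,"ty":0,"tz":0,"ax":0,"ay":0,"az":-10.6,"jaw":0.41},{"tx":0,"ty":0,"tz":0,"ax":0,"ay":0,"az":-10.6,"jaw":0.41},{"tx":0,"ty":0,"tz":0,"ax":0,"ay":0,"az":-10.6,"jaw":0.41},{"tx":0,"ty":0,"tz":0.02,"ax":0,"ay":0,"az":-10.6,"jaw":0.41},{"tx":0,"ty":0,"tz":0.02,"ax":0,"ay":0,"az":-10.6,"jaw":0.41},{"tx":0,"ty":0,"tz":0.02,"ax":0,"ay":0,"az":-10.6,"jaw":0.41},{"tx":0,"ty":0,"tz":0.02,"ax":0,"ay":0,"az":-10.6,"jaw":0.41},{"tx":0,"ty":0,"tz":0,"ax":0,"ay":0,"az":-1.5,"jaw":0.41},{"tx":0,"ty":0,"tz":0,"ax":0,"ay":0,"az":0,"jaw":0.41},{"tx":0,"ty":0,"tz":0,"ax":0,"ay":0,"az":0,"jaw":0.41}]'
python3 - <<'E'
from workcell import telemetry, optics
import cv2
s=telemetry.get_obs();print(s["ee_pos"],s["tcp_rot"],s["opening"],s["wrist_force"],s["q"][5])
c=optics.camera("wrist"); cv2.imwrite("pics/w2.png",c["color"][:,:,::-1])
E
```

```text
time: 2.7
ee_pos: [0.4852, 0.1415, 0.2311]
tcp_rot: [180.0, -0.0, -95.6]
wrist_force: [0.8, 0.0, 0.5]
opening: 0.0602
grasp_force: 0.0
time: 3.95
ee_pos: [0.4857, 0.1417, 0.1523]
tcp_rot: [-180.0, -0.1, -20.4]
wrist_force: [0.7, -0.7, 0.7]
opening: 0.0599
grasp_force: 0.0
[0.48572634 0.14168959 0.15228524] [-1.79953676e+02 -6.28998167e-02 -2.04256880e+01] 0.059930188960399096 [ 0.67930723 -0.72082148  0.67624334] -143.31177907819563
```

View pics/w2.png

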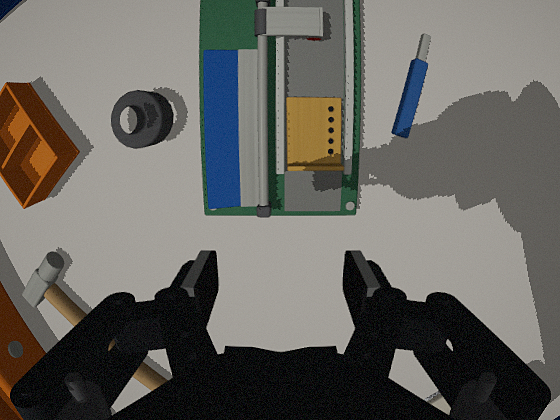

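The jig sits square in the wrist view. Its near corners are at about (205,213) and (357,215), the template lip is near (288–342,167), the bar end is at (210–238,207) and the shaft end at (263,210). I'll cast these points into the jig frame.

```bash
cat >> h.py <<'E'
def wcast(c,s,px,z):
    px=np.atleast_2d(px).astype(float); K=c["K"]; M=c["mount"]
    u=(px-[K[0,2],K[1,2]])/K[0,0]; r=np.linalg.norm(u,axis=1)+1e-12
    d=np.c_[u/r[:,None]*np.sin(r)[:,None],np.cos(r)]
    Rt=R.from_euler("xyz",s["tcp_rot"],degrees=True).as_matrix()
    d=d@(Rt@M[:3,:3]).T; o=s["ee_pos"]+Rt@M[:3,3]
    return o+d*((z-o[2])/d[:,2])[:,None]
def jig(w,o=(0.598,0.0705),a=-20.3):
    t=np.radians(a); d=np.atleast_2d(w)[:,:2]-o
    return 1000*np.c_[d@[np.cos(t),np.sin(t)],d@[-np.sin(t),np.cos(t)]]
E
python3 - <<'E'
from h import *; from workcell import optics,telemetry
s=telemetry.get_obs(); c=optics.camera("wrist")
for n,p,z in(("corner -150,99",(205,213),.016),("corner -150,-41",(357,215),.016),("bed end? ,25.5",(285,210),.016),("bed -25.5",(340,210),.016),("railL end -110,25.5",(285,174),.024),("railR end -110,-25.5",(345,174),.024),("bar near outer -137,89",(209,208),.038),("bar near inner -137,57",(243,207),.03),("shaft near end y43",(263,210),.03),("tmpl front R",(342,97),.022),("tmpl front L",(288,97),.022),("lip top rear",(287,170),.038),("lip top rear R",(342,170),.038)):
    w=wcast(c,s,p,z); print(n,w.round(4)[0],jig(w)[0].round(1))
print("tcp",jig(s["ee_pos"]))
E
```

```text
corner -150,99 [0.4932 0.2114 0.016 ] [-147.2   95.8]
corner -150,-41 [0.4429 0.0815 0.016 ] [-149.2  -43.5]
bed end? ,25.5 [0.4705 0.1418 0.016 ] [-144.3   22.6]
bed -25.5 [0.4531 0.0951 0.016 ] [-144.4  -27.2]
railL end -110,25.5 [0.5027 0.1301 0.024 ] [-110.    22.8]
railR end -110,-25.5 [0.4852 0.0817 0.024 ] [-109.7  -28.6]
bar near outer -137,89 [0.5006 0.1987 0.038 ] [-135.8   86.5]
bar near inner -137,57 [0.4895 0.1731 0.03  ] [-137.3   58.6]
shaft near end y43 [0.4811 0.158  0.03  ] [-140.    41.6]
tmpl front R [0.5479 0.0627 0.022 ] [-44.3 -24.7]
tmpl front L [0.5626 0.1053 0.022 ] [-45.3  20.4]
lip top rear [0.5078 0.1267 0.038 ] [-104.1   21.4]
lip top rear R [0.4926 0.0848 0.038 ] [-103.8  -23.1]
tcp [[-130.04339494   27.80178256]]
```

```bash
python3 -m handwheel '[{"tx":0.004,"ty":-0.005,"tz":0,"ax":0,"ay":0,"az":0,"jaw":0.41},{"tx":0.004,"ty":-0.004,"tz":0,"ax":0,"ay":0,"az":0,"jaw":0.41},{"tx":0,"ty":0,"tz":0.02,"ax":0,"ay":0,"az":0,"jaw":0.41},{"tx":0,"ty":0,"tz":0.02,"ax":0,"ay":0,"az":0,"jaw":0.41},{"tx":0,"ty":0,"tz":0.02,"ax":0,"ay":0,"az":0,"jaw":0.41},{"tx":0,"ty":0,"tz":0.02,"ax":0,"ay":0,"az":0,"jaw":0.41},{"tx":0,"ty":0,"tz":0.015,"ax":0,"ay":0,"az":0,"jaw":0.41},{"tx":0,"ty":0,"tz":0.01,"ax":0,"ay":0,"az":0,"jaw":0.41},{"tx":0,"ty":0,"tz":0,"ax":0,"ay":0,"az":0,"jaw":0.41},{"tx":0,"ty":0,"tz":0,"ax":0,"ay":0,"az":0,"jaw":0.41}]'
python3 - <<'E'
from h import *
from workcell import telemetry, optics
s=telemetry.get_obs();print(s["ee_pos"],jig(s["ee_pos"]),s["wrist_force"])
c=optics.camera("wrist"); cv2.imwrite("pics/w3.png",c["color"][:,:,::-1])
E
```

```text
time: 5.3
ee_pos: [0.4963, 0.1474, 0.047]
tcp_rot: [-180.0, -0.0, -20.3]
wrist_force: [-0.0, -0.8, 0.7]
opening: 0.0602
grasp_force: 0.0
[0.49633338 0.14735889 0.0469571 ] [[-122.01708226   36.81332594]] [-0.04846523 -0.8171021   0.66533724]
```

View pics/w3.png

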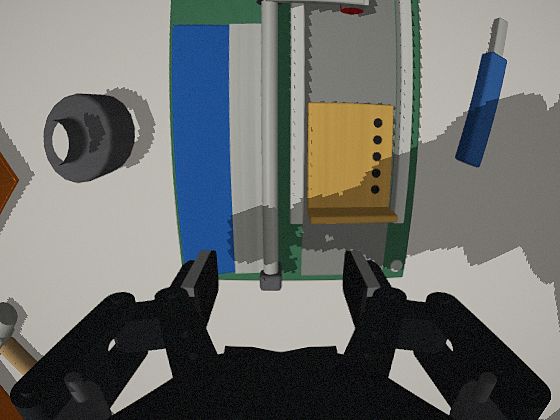

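The left finger is over the blue bar and the right finger is over the channel, behind the lip (row 220). I'll descend by feel.

```bash
python3 -m handwheel '[{"tx":0,"ty":0,"tz":0.003,"ax":0,"ay":0,"az":0,"jaw":0.41},{"tx":0,"ty":0,"tz":0.003,"ax":0,"ay":0,"az":0,"jaw":0.41},{"tx":0,"ty":0,"tz":0.003,"ax":0,"ay":0,"az":0,"jaw":0.41},{"tx":0,"ty":0,"tz":0.003,"ax":0,"ay":0,"az":0,"jaw":0.41},{"tx":0,"ty":0,"tz":0.003,"ax":0,"ay":0,"az":0,"jaw":0.41},{"tx":0,"ty":0,"tz":0.003,"ax":0,"ay":0,"az":0,"jaw":0.41},{"tx":0,"ty":0,"tz":0.002,"ax":0,"ay":0,"az":0,"jaw":0.41},{"tx":0,"ty":0,"tz":0.002,"ax":0,"ay":0,"az":0,"jaw":0.41},{"tx":0,"ty":0,"tz":0,"ax":0,"ay":0,"az":0,"jaw":0.41},{"tx":0,"ty":0,"tz":0,"ax":0,"ay":0,"az":0,"jaw":0.41}]'
```

```text
time: 6.6
ee_pos: [0.496, 0.1473, 0.0245]
tcp_rot: [-180.0, -0.0, -20.3]
wrist_force: [0.2, 0.2, 2.4]
opening: 0.0605
grasp_force: 1.2
```

```bash
python3 -m handwheel '[{"tx":0,"ty":0,"tz":0.001,"ax":0,"ay":0,"az":0,"jaw":0.41},{"tx":0,"ty":0,"tz":0.001,"ax":0,"ay":0,"az":0,"jaw":0.41},{"tx":0,"ty":0,"tz":0.001,"ax":0,"ay":0,"az":0,"jaw":0.41},{"tx":0,"ty":0,"tz":0.001,"ax":0,"ay":0,"az":0,"jaw":0.41},{"tx":0,"ty":0,"tz":0.001,"ax":0,"ay":0,"az":0,"jaw":0.41},{"tx":0,"ty":0,"tz":0.001,"ax":0,"ay":0,"az":0,"jaw":0.41},{"tx":0,"ty":0,"tz":0,"ax":0,"ay":0,"az":0,"jaw":0.41},{"tx":0,"ty":0,"tz":0,"ax":0,"ay":0,"az":0,"jaw":0.41},{"tx":0,"ty":0,"tz":0,"ax":0,"ay":0,"az":0,"jaw":0.41},{"tx":0,"ty":0,"tz":0,"ax":0,"ay":0,"az":0,"jaw":0.41}]'
python3 - <<'E'
from workcell import telemetry, optics
import cv2
c=optics.camera("wrist"); cv2.imwrite("pics/w4.png",c["color"][:,:,::-1])
E
```

```text
time: 7.85
ee_pos: [0.496, 0.1472, 0.0184]
tcp_rot: [-180.0, -0.0, -20.3]
wrist_force: [-1.0, -1.8, 4.9]
opening: 0.0603
grasp_force: 2.5
```

View pics/w4.png

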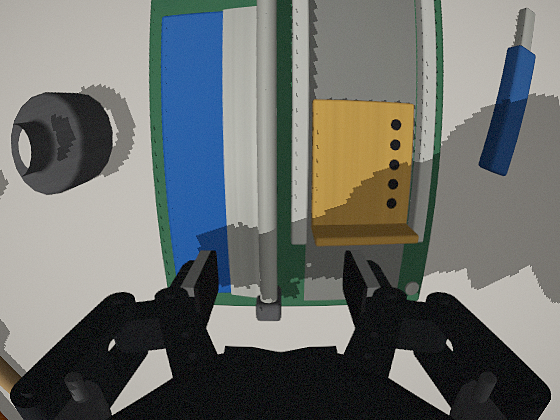

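The bar is going down under the left finger (around (190,260)), and the right finger is behind the lip (row 240). I'll continue to the hard stop.

```bash
python3 -m handwheel '[{"tx":0,"ty":0,"tz":0.0005,"ax":0,"ay":0,"az":0,"jaw":0.41},{"tx":0,"ty":0,"tz":0.0005,"ax":0,"ay":0,"az":0,"jaw":0.41},{"tx":0,"ty":0,"tz":0.0005,"ax":0,"ay":0,"az":0,"jaw":0.41},{"tx":0,"ty":0,"tz":0.0005,"ax":0,"ay":0,"az":0,"jaw":0.41},{"tx":0,"ty":0,"tz":0.0005,"ax":0,"ay":0,"az":0,"jaw":0.41},{"tx":0,"ty":0,"tz":0,"ax":0,"ay":0,"az":0,"jaw":0.41},{"tx":0,"ty":0,"tz":0,"ax":0,"ay":0,"az":0,"jaw":0.41},{"tx":0,"ty":0,"tz":0,"ax":0,"ay":0,"az":0,"jaw":0.41},{"tx":0,"ty":0,"tz":0,"ax":0,"ay":0,"az":0,"jaw":0.41},{"tx":0,"ty":0,"tz":0,"ax":0,"ay":0,"az":0,"jaw":0.41}]'
```

```text
time: 9.15
ee_pos: [0.4961, 0.1473, 0.0165]
tcp_rot: [-180.0, -0.0, -20.3]
wrist_force: [-3.9, -3.5, 11.3]
opening: 0.0604
grasp_force: 5.4
```

The hard stop is reached, at about 11 N. Now I'll push along +x.

```bash
python3 -m handwheel '[{"tx":0.002,"ty":0,"tz":0,"ax":0,"ay":0,"az":0,"jaw":0.41},{"tx":0.002,"ty":0,"tz":0,"ax":0,"ay":0,"az":0,"jaw":0.41},{"tx":0.002,"ty":0,"tz":0,"ax":0,"ay":0,"az":0,"jaw":0.41},{"tx":0.002,"ty":0,"tz":0,"ax":0,"ay":0,"az":0,"jaw":0.41},{"tx":0.003,"ty":0,"tz":0,"ax":0,"ay":0,"az":0,"jaw":0.41},{"tx":0.003,"ty":0,"tz":0,"ax":0,"ay":0,"az":0,"jaw":0.41},{"tx":0.003,"ty":0,"tz":0,"ax":0,"ay":0,"az":0,"jaw":0.41},{"tx":0.003,"ty":0,"tz":0,"ax":0,"ay":0,"az":0,"jaw":0.41},{"tx":0.003,"ty":0,"tz":0,"ax":0,"ay":0,"az":0,"jaw":0.41},{"tx":0.003,"ty":0,"tz":0,"ax":0,"ay":0,"az":0,"jaw":0.41}]'
python3 - <<'E'
from h import *
from workcell import telemetry, optics
s=telemetry.get_obs();print(s["ee_pos"],jig(s["ee_pos"]),s["wrist_force"])
c=optics.camera("wrist"); cv2.imwrite("pics/w5.png",c["color"][:,:,::-1])
E
```

```text
time: 10.4
ee_pos: [0.5203, 0.1392, 0.0165]
tcp_rot: [-179.9, 0.0, -20.2]
wrist_force: [-4.8, 2.5, 11.1]
opening: 0.06
grasp_force: 5.7
[0.52032382 0.13916082 0.01650586] [[-96.67251283  37.44759042]] [-4.7835091   2.46985007 11.06706279]
```

View pics/w5.png

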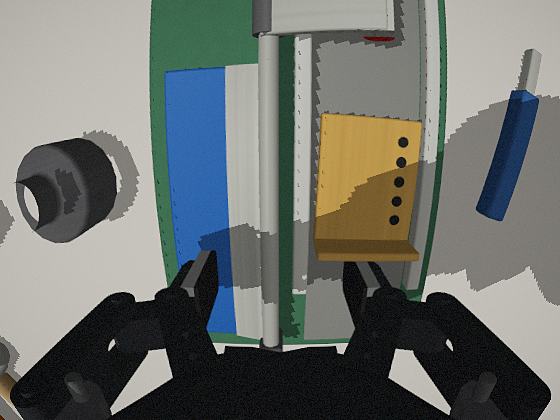

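The lip (row 255) is in contact with the right finger and has moved away from the rail end (row 290), and the bar is still down. I'll keep pushing.

```bash
python3 -m handwheel '[{"tx":0.004,"ty":0,"tz":0,"ax":0,"ay":0,"az":0,"jaw":0.41},{"tx":0.004,"ty":0,"tz":0,"ax":0,"ay":0,"az":0,"jaw":0.41},{"tx":0.004,"ty":0,"tz":0,"ax":0,"ay":0,"az":0,"jaw":0.41},{"tx":0.004,"ty":0,"tz":0,"ax":0,"ay":0,"az":0,"jaw":0.41},{"tx":0.004,"ty":0,"tz":0,"ax":0,"ay":0,"az":0,"jaw":0.41},{"tx":0.004,"ty":0,"tz":0,"ax":0,"ay":0,"az":0,"jaw":0.41},{"tx":0.004,"ty":0,"tz":0,"ax":0,"ay":0,"az":0,"jaw":0.41},{"tx":0.004,"ty":0,"tz":0,"ax":0,"ay":0,"az":0,"jaw":0.41},{"tx":0.004,"ty":0,"tz":0,"ax":0,"ay":0,"az":0,"jaw":0.41},{"tx":0.002,"ty":0,"tz":0,"ax":0,"ay":0,"az":0,"jaw":0.41}]'
python3 - <<'E'
from h import *
from workcell import telemetry, optics
s=telemetry.get_obs();print(jig(s["ee_pos"]),s["wrist_force"])
c=optics.camera("wrist"); cv2.imwrite("pics/w6.png",c["color"][:,:,::-1])
E
```

```text
time: 11.7
ee_pos: [0.5561, 0.1259, 0.0166]
tcp_rot: [-179.9, 0.0, -20.2]
wrist_force: [-5.0, 2.0, 10.9]
opening: 0.0605
grasp_force: 6.0
[[-58.55618927  37.44018105]] [-4.99635125  1.96128697 10.85051892]
```

View pics/w6.png

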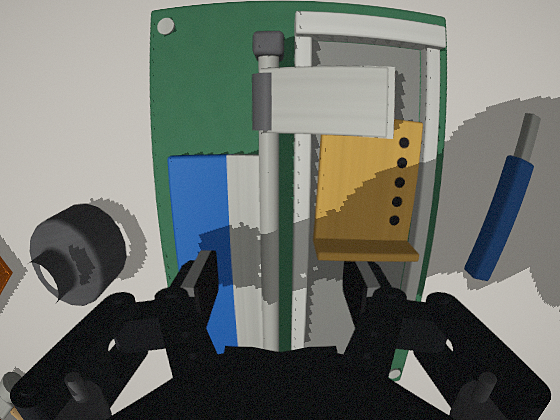

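The template's front edge is passing under the open jaw arm (row 130), with about 32 mm left to the stop.

```bash
python3 -m handwheel '[{"tx":0.003,"ty":0,"tz":0,"ax":0,"ay":0,"az":0,"jaw":0.41},{"tx":0.003,"ty":0,"tz":0,"ax":0,"ay":0,"az":0,"jaw":0.41},{"tx":0.003,"ty":0,"tz":0,"ax":0,"ay":0,"az":0,"jaw":0.41},{"tx":0.003,"ty":0,"tz":0,"ax":0,"ay":0,"az":0,"jaw":0.41},{"tx":0.003,"ty":0,"tz":0,"ax":0,"ay":0,"az":0,"jaw":0.41},{"tx":0.003,"ty":0,"tz":0,"ax":0,"ay":0,"az":0,"jaw":0.41},{"tx":0.003,"ty":0,"tz":0,"ax":0,"ay":0,"az":0,"jaw":0.41},{"tx":0.003,"ty":0,"tz":0,"ax":0,"ay":0,"az":0,"jaw":0.41},{"tx":0.002,"ty":0,"tz":0,"ax":0,"ay":0,"az":0,"jaw":0.41},{"tx":0.001,"ty":0,"tz":0,"ax":0,"ay":0,"az":0,"jaw":0.41}]'
python3 - <<'E'
from h import *
from workcell import telemetry
s=telemetry.get_obs();print(jig(s["ee_pos"]),s["wrist_force"])
E
```

```text
time: 13.0
ee_pos: [0.5814, 0.1166, 0.0166]
tcp_rot: [-179.9, 0.0, -20.2]
wrist_force: [-5.4, 2.2, 10.6]
opening: 0.06
grasp_force: 6.0
[[-31.58825281  37.45892396]] [-5.37399904  2.18584075 10.62982126]
```

```bash
python3 -m handwheel '[{"tx":0.0006,"ty":0,"tz":0,"ax":0,"ay":0,"az":0,"jaw":0.41},{"tx":0.0006,"ty":0,"tz":0,"ax":0,"ay":0,"az":0,"jaw":0.41},{"tx":0.0006,"ty":0,"tz":0,"ax":0,"ay":0,"az":0,"jaw":0.41},{"tx":0.0006,"ty":0,"tz":0,"ax":0,"ay":0,"az":0,"jaw":0.41},{"tx":0.0006,"ty":0,"tz":0,"ax":0,"ay":0,"az":0,"jaw":0.41},{"tx":0.0005,"ty":0,"tz":0,"ax":0,"ay":0,"az":0,"jaw":0.41},{"tx":0.0005,"ty":0,"tz":0,"ax":0,"ay":0,"az":0,"jaw":0.41},{"tx":0.0005,"ty":0,"tz":0,"ax":0,"ay":0,"az":0,"jaw":0.41},{"tx":0,"ty":0,"tz":0,"ax":0,"ay":0,"az":0,"jaw":0.41},{"tx":0,"ty":0,"tz":0,"ax":0,"ay":0,"az":0,"jaw":0.41}]'
python3 - <<'E'
from h import *
from workcell import telemetry, optics
s=telemetry.get_obs();print(jig(s["ee_pos"]),s["wrist_force"])
c=optics.camera("wrist"); cv2.imwrite("pics/w7.png",c["color"][:,:,::-1])
E
```

```text
time: 14.25
ee_pos: [0.5856, 0.115, 0.0166]
tcp_rot: [-179.9, 0.0, -20.2]
wrist_force: [-4.2, 1.2, 11.3]
opening: 0.0604
grasp_force: 5.7
[[-27.11073204  37.4467997 ]] [-4.22361082  1.21786383 11.33199731]
```

View pics/w7.png

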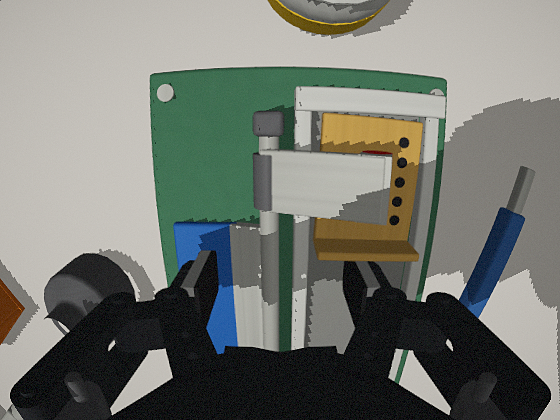

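The template front (row 113) is almost at the stop, and there is no contact force yet. I'll creep on.

```bash
python3 -m handwheel '[{"tx":0.0004,"ty":0,"tz":0,"ax":0,"ay":0,"az":0,"jaw":0.41},{"tx":0.0004,"ty":0,"tz":0,"ax":0,"ay":0,"az":0,"jaw":0.41},{"tx":0.0004,"ty":0,"tz":0,"ax":0,"ay":0,"az":0,"jaw":0.41},{"tx":0.0004,"ty":0,"tz":0,"ax":0,"ay":0,"az":0,"jaw":0.41},{"tx":0.0004,"ty":0,"tz":0,"ax":0,"ay":0,"az":0,"jaw":0.41},{"tx":0,"ty":0,"tz":0,"ax":0,"ay":0,"az":0,"jaw":0.41},{"tx":0,"ty":0,"tz":0,"ax":0,"ay":0,"az":0,"jaw":0.41},{"tx":0,"ty":0,"tz":0,"ax":0,"ay":0,"az":0,"jaw":0.41},{"tx":0,"ty":0,"tz":0,"ax":0,"ay":0,"az":0,"jaw":0.41},{"tx":0,"ty":0,"tz":0,"ax":0,"ay":0,"az":0,"jaw":0.41}]'
```

```text
time: 15.55
ee_pos: [0.5863, 0.1147, 0.0166]
tcp_rot: [-179.9, 0.1, -20.2]
wrist_force: [-10.2, 3.9, 15.1]
opening: 0.0604
grasp_force: 9.3
```

The template moved only 0.8 mm of the 2 mm commanded, and the push force rose from about 4.4 to 11 N, so it is home. I'll back off with the bar still held, then let the bar up slowly.

```bash
python3 -m handwheel '[{"tx":-0.001,"ty":0,"tz":0,"ax":0,"ay":0,"az":0,"jaw":0.41},{"tx":-0.001,"ty":0,"tz":0,"ax":0,"ay":0,"az":0,"jaw":0.41},{"tx":-0.002,"ty":0,"tz":0,"ax":0,"ay":0,"az":0,"jaw":0.41},{"tx":-0.002,"ty":0,"tz":0,"ax":0,"ay":0,"az":0,"jaw":0.41},{"tx":0,"ty":0,"tz":0,"ax":0,"ay":0,"az":0,"jaw":0.41},{"tx":0,"ty":0,"tz":-0.002,"ax":0,"ay":0,"az":0,"jaw":0.41},{"tx":0,"ty":0,"tz":-0.002,"ax":0,"ay":0,"az":0,"jaw":0.41},{"tx":0,"ty":0,"tz":-0.002,"ax":0,"ay":0,"az":0,"jaw":0.41},{"tx":0,"ty":0,"tz":-0.002,"ax":0,"ay":0,"az":0,"jaw":0.41},{"tx":0,"ty":0,"tz":-0.002,"ax":0,"ay":0,"az":0,"jaw":0.41}]'
python3 -m handwheel '[{"tx":0,"ty":0,"tz":-0.002,"ax":0,"ay":0,"az":0,"jaw":0.41},{"tx":0,"ty":0,"tz":-0.003,"ax":0,"ay":0,"az":0,"jaw":0.41},{"tx":0,"ty":0,"tz":-0.005,"ax":0,"ay":0,"az":0,"jaw":0.41},{"tx":0,"ty":0,"tz":-0.01,"ax":0,"ay":0,"az":0,"jaw":0.41},{"tx":0,"ty":0,"tz":-0.015,"ax":0,"ay":0,"az":0,"jaw":0.41},{"tx":0,"ty":0,"tz":-0.02,"ax":0,"ay":0,"az":0,"jaw":0.41},{"tx":0,"ty":0,"tz":-0.02,"ax":0,"ay":0,"az":0,"jaw":0.41},{"tx":0,"ty":0,"tz":-0.02,"ax":0,"ay":0,"az":0,"jaw":0.41},{"tx":0,"ty":0,"tz":-0.01,"ax":0,"ay":0,"az":0,"jaw":0.41},{"tx":0,"ty":0,"tz":0,"ax":0,"ay":0,"az":0,"jaw":0.41}]'
python3 - <<'E'
from h import *
from workcell import telemetry, optics
s=telemetry.get_obs()
c=optics.camera("wrist"); cv2.imwrite("pics/w8.png",c["color"][:,:,::-1])
E
```

```text
time: 16.8
ee_pos: [0.5813, 0.1153, 0.0254]
tcp_rot: [180.0, 0.1, -20.3]
wrist_force: [0.0, 0.3, -0.7]
opening: 0.0602
grasp_force: 0.0
time: 18.05
ee_pos: [0.5822, 0.1156, 0.1318]
tcp_rot: [-180.0, -0.1, -20.3]
wrist_force: [0.1, -0.1, -0.2]
opening: 0.0603
grasp_force: 0.0
```

View pics/w8.png

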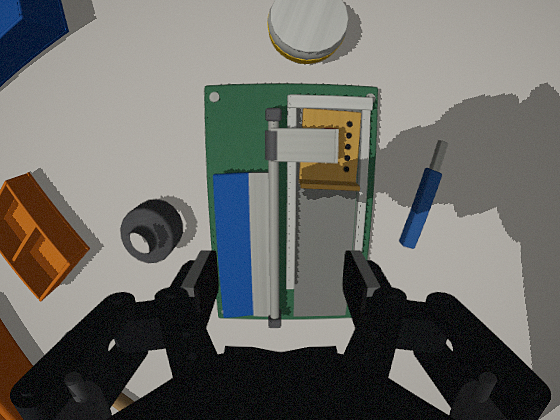

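The template lies square against the stop (front at row 109, lip at row 185), the jaw is down on it, and the tools around the jig are where they were. The robot is clear, so I'm handing in.

```bash
python3 -c "
from workcell import workorder
print(workorder.job_done())"
```

```text
the job is handed in; nothing more can be done
None
```

The job is handed in: the template is home against the end stop with the jaw down on it, and the arm is clear, about 18 s on the clock. The hand-in returned no verdict.

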